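# Gauge a turned roundel and clamp it

### The job

Find the size of the roundel in the left-hand place of the sloping rack (left as the robot sees it): lift it by its square stub and try its foot in the step gauge, lowering it to the mouth of the smallest step first and going up one step at a time until it goes fully home, head flat on the block; leave it there, let go and draw back. Then push the clamp handle down over centre to its stop so that the bar holds the roundel down. Leave the other two roundels on the rack and do not disturb the other things on the bench.

Things in the scene. Friction and masses are not known exactly. Their poses are not given: they have to be found in the camera images.
- roundel_a: Turned wooden roundel a, one of three lookalikes, 50-100 g: foot 10 mm high (3 mm bevel below), 42, 48 or 54 mm across (one each, hidden: find by trying); head 66 mm across, 8 thick; on it a central square stub 22 x 22 x 32 mm tall. Origin: centre of foot's underside; z up through the stub, x, y square to its sides. Starts in any place of the rack, leaning 30 deg, stub up to 15 deg off square.
- roundel_b: Turned wooden roundel b, one of three lookalikes, 50-100 g: foot 10 mm high (3 mm bevel below), 42, 48 or 54 mm across (one each, hidden: find by trying); head 66 mm across, 8 thick; on it a central square stub 22 x 22 x 32 mm tall. Origin: centre of foot's underside; z up through the stub, x, y square to its sides. Starts in any place of the rack, leaning 30 deg, stub up to 15 deg off square.
- roundel_c: Turned wooden roundel c, one of three lookalikes, 50-100 g: foot 10 mm high (3 mm bevel below), 42, 48 or 54 mm across (one each, hidden: find by trying); head 66 mm across, 8 thick; on it a central square stub 22 x 22 x 32 mm tall. Origin: centre of foot's underside; z up through the stub, x, y square to its sides. Starts in any place of the rack, leaning 30 deg, stub up to 15 deg off square.
- rack: Fixed sloping plywood rack, 330 mm wide (y), 120 deep; upper face slopes 30 deg and looks up and towards the robot, with an 18 mm ledge on its low (robot) edge. Three places at y = +100 (the left-hand one), 0 and -100 mm, foot centres 45 mm over the bench. Origin: centre of its underside, on the bench; x away from the robot (level, up the slope), y left, z up.
- gauge: Fixed step gauge: light hardwood block 170 (x) x 290 (y) x 24 mm (z), three round blind holes in a row along y in its robot-side half; 100 mm behind the row two steel posts, 98 and 112 mm high, carry the hold-down bar and handle. Origin: centre of the block's underside, on the bench; x away from the robot, y left, z up.
- step1 (a point): Step 1 of the gauge, the smallest, at the left-hand (+y) end: a hole 45 mm across, 12 deep. Point: centre of its mouth on the block's top, 24 mm over the bench; z up. For the 42 mm foot, 1.5 mm to spare all round. A bigger foot stops about 2 mm in, on its bevel. Fully home, the head lies flat on the block: foot 10 mm below the mouth, stub's top 40 mm above. Steps are 80 mm apart.
- step2 (a point): Step 2 of the gauge, the middle: a hole 51 mm across, 12 deep. Point: centre of its mouth on the block's top, 24 mm over the bench; z up. For the 48 mm foot, 1.5 mm to spare all round. A bigger foot stops about 2 mm in, on its bevel. Fully home, the head lies flat on the block: foot 10 mm below the mouth, stub's top 40 mm above. Steps are 80 mm apart.
- step3 (a point): Step 3 of the gauge, the largest, at the right-hand (-y) end, by the handle: a hole 57 mm across, 12 deep. Point: centre of its mouth on the block's top, 24 mm over the bench; z up. For the 54 mm foot, 1.5 mm to spare all round. Fully home, the head lies flat on the block: foot 10 mm below the mouth, stub's top 40 mm above. Steps are 80 mm apart.
- bar: Clamp's hold-down bar, aluminium with rubber face, 200 mm long (gauge y), 26 wide, on two 100 mm arms from the shaft behind the holes; driven by the handle. Starts standing up, leaning back 15 deg, about 175 mm high, clear of the holes; handle down, it lies level over all three holes and presses on the stub's top. Origin: middle of the shaft, 80 mm over the bench.
- handle (a joint): Angle of the clamp handle, rad: 0 at the start (sloping 61 deg up from the pivot, towards the robot), growing as it is pushed down; level and on centre at 1.05; stops at 1.12, past centre, and stays locked. Friction holds it wherever it is left; pushing takes up to about 10 N at the grip.
- handle_grip (a point): Point on the handle's axis, 95 mm from its pivot, in the rubber grip (round, 22 mm thick, 51 to 121 mm from the pivot). The handle swings in the upright plane past the gauge's right-hand (-y) end, 20 mm clear of the block; the grip comes down in an arc towards the robot, ending about 93 mm over the bench.
- handle_pivot (a point): Pivot of the handle, 93 mm over the bench (gauge frame x +82, y -165 mm). The hinge axis is the gauge's y.
- gouge_1: Carving gouge, dark handle, 240 mm long, lying in front of the gauge; loose, not part of the job. Origin: centre of its underside.
- gouge_2: Carving gouge, dark handle, 240 mm long, lying in front of the gap between rack and gauge; loose, not part of the job. Origin: centre of its underside.
- brush: Flat dusting brush, 200 mm, left of the rack; loose, not part of the job. Origin: centre of its underside.
- sander: Cork sanding block 100 x 60 x 35 mm, behind and between rack and gauge; loose, not part of the job. Origin: centre of its underside.
- wax_tin: Round tin, 76 mm across, 45 mm high, behind the rack; loose, not part of the job. Origin: centre of its underside.
- offcut: Wooden offcut 140 x 50 x 30 mm, right of the gauge; loose, not part of the job. Origin: centre of its underside.
There are look-alikes about, which are no part of the job. Leave any red look-alike of the roundel_a alone.

How it is judged:
On the way, in this order (a step that is already met when the one before it is completed fails the run):
1. the roundel is held upright at the mouth of the smallest step (foot within 3 mm over the mouth or in it, within 7 mm of its centre) (((z of roundel_a in the frame of step1 below 0.003 m and horizontal distance between roundel_a and step1 below 0.007 m and angle between roundel_a's own z axis and vertical below 0.2 rad) or (z of roundel_b in the frame of step1 below 0.003 m and horizontal distance between roundel_b and step1 below 0.007 m and angle between roundel_b's own z axis and vertical below 0.2 rad) or (z of roundel_c in the frame of step1 below 0.003 m and horizontal distance between roundel_c and step1 below 0.007 m and angle between roundel_c's own z axis and vertical below 0.2 rad))), for 0.02 s.
2. if it goes into the smallest step it is there fully home and let go; else it is tried at the mouth of the middle step in the same way ((((z of roundel_a in the frame of step1 below -0.008 m and horizontal distance between roundel_a and step1 below 0.003 m and angle between roundel_a's own z axis and vertical below 0.1 rad) and contact force between the fingers and roundel_a below 0.2 N) or (z of roundel_b in the frame of step2 below 0.003 m and horizontal distance between roundel_b and step2 below 0.007 m and angle between roundel_b's own z axis and vertical below 0.2 rad) or (z of roundel_c in the frame of step2 below 0.003 m and horizontal distance between roundel_c and step2 below 0.007 m and angle between roundel_c's own z axis and vertical below 0.2 rad))), for 0.05 s.
3. the roundel is fully home in the first step that it enters and the gripper has let go and drawn back (grasp point over 75 mm from the foot) ((((z of roundel_a in the frame of step1 below -0.008 m and horizontal distance between roundel_a and step1 below 0.003 m and angle between roundel_a's own z axis and vertical below 0.1 rad) and distance between the grasp point and roundel_a above 0.075 m) or ((z of roundel_b in the frame of step2 below -0.008 m and horizontal distance between roundel_b and step2 below 0.003 m and angle between roundel_b's own z axis and vertical below 0.1 rad) and distance between the grasp point and roundel_b above 0.075 m) or ((z of roundel_c in the frame of step3 below -0.008 m and horizontal distance between roundel_c and step3 below 0.003 m and angle between roundel_c's own z axis and vertical below 0.1 rad) and distance between the grasp point and roundel_c above 0.075 m))), for 0.2 s.
4. the handle is pushed down past centre (over 1.07 rad) and the bar presses on the roundel (value of joint handle above 1.07 rad and (contact force between bar and roundel_a above 1.5 N or contact force between bar and roundel_b above 1.5 N or contact force between bar and roundel_c above 1.5 N)), for 0.2 s.
At the end, for the whole second after the job is handed in: The roundel from the left-hand place is home in the step that fits it (foot 8 mm+ below the mouth, within 3 mm of centre, upright within 0.1 rad), at rest; handle past 1.07 rad, bar pressing it with over 1.5 N; the other two within 20 mm of their middle and right-hand places ((((z of roundel_a in the frame of step1 below -0.008 m and horizontal distance between roundel_a and step1 below 0.003 m and angle between roundel_a's own z axis and vertical below 0.1 rad) and contact force between bar and roundel_a above 1.5 N and linear speed of roundel_a below 0.02 m/s and distance of each of roundel_b, roundel_c from where it was at the start of the episode below 0.02 m and y of each of roundel_b, roundel_c in the frame of rack below 0.05 m) or ((z of roundel_b in the frame of step2 below -0.008 m and horizontal distance between roundel_b and step2 below 0.003 m and angle between roundel_b's own z axis and vertical below 0.1 rad) and contact force between bar and roundel_b above 1.5 N and linear speed of roundel_b below 0.02 m/s and distance of each of roundel_a, roundel_c from where it was at the start of the episode below 0.02 m and y of each of roundel_a, roundel_c in the frame of rack below 0.05 m) or ((z of roundel_c in the frame of step3 below -0.008 m and horizontal distance between roundel_c and step3 below 0.003 m and angle between roundel_c's own z axis and vertical below 0.1 rad) and contact force between bar and roundel_c above 1.5 N and linear speed of roundel_c below 0.02 m/s and distance of each of roundel_a, roundel_b from where it was at the start of the episode below 0.02 m and y of each of roundel_a, roundel_b in the frame of rack below 0.05 m)) and value of joint handle above 1.07 rad); the robot touches nothing.
It fails at once if a bystander (gouges, brush, sanding block, tin, offcut) is shifted by more than 40 mm (distance of any of gouge_1, gouge_2, brush, sander, wax_tin, offcut from where it was at the start of the episode above 0.04 m).
It also fails if it takes over 61 s, if anything falls off the work surface, if the arm or the gripper's body presses on something with over 40 N, if the wrist force passes 120 N, or if a joint passes its speed limit or range.

### The arm

A 6-joint arm with a two-finger parallel gripper is mounted at the origin on the work surface. World frame = base frame: x ahead of the robot, y to its left, z up, the work surface at z = 0. Lengths are in m, angles in rad, forces in N, time in s.
With the tool pointing down it reaches from about 0.3 to 0.825 m from the base axis. Payload 5.4 kg.
Tool frame: the origin (TCP) lies midway between the tips of the shut fingers; the grasp point (between the pads) lies 19 mm behind it (bot.grip_point_offset is the distance from the TCP to the grasp point, in m); z points along the fingers, y is the line along which they close (so a half turn about z gives the same grasp; the last joint's range is limited). The gripper opens to 92 mm and grips with 3 to 60 N. Pads are 20 mm wide; open, the fingers measure 128 mm over their backs; the gripper's body (75 mm by 189 mm) begins 69 mm behind the grasp point.
Start: joints at [1.13, 0.158, 1.597, -0, 1.386, -0.21], TCP at [0.132, 0.56, 0.192] pointing down, gripper open.
Joint ranges: [-2.91, 2.91], [-0.94, 2.29], [0.18, 2.7], [-1.29, 4.43], [0.17, 2.64], [-3, 3]. Speed limits (rad/s): [2.57, 2.57, 3.14, 3.14, 3.14, 3.14].

### API

Orientations are given as a 3x3 rotation matrix whose columns are the frame's x, y, z axes.
In Python, from cell import bot, cams gives the robot as it stands.
- The arm moves only by the tool send_rows, never from a script. Its argument "steps" is a list of rows, each a list of 4 numbers: the shift along the world's x, y, z in units of 0.2 m (1.0 is 0.2 m), then the turn about the world's z in units of pi/2 rad (1.0 is pi/2 rad). In form: [[tx, ty, tz, turn], ...]. A call has 1 to 8 rows; each row is the pose to reach, as a shift and turn from the pose commanded when the call began; what a row does not reach only later rows make up. A row lasts 1/8 s, in which the tool goes at most 62.5 mm and 10.7 degrees, less where a joint would pass 70% of its speed; a pose out of reach is approached as far as the arm can. A call with a number of a shift or a turn outside -1 to 1 is refused whole. A call with a gripper value outside its range is refused whole. "hand" is the closure, from -1 (fully open) to 1 (shut), set as the call begins (left out, the last holds). The fingers move at their own pace and stop on an object; "squeeze" is the grip in N (left out, the last holds). Time passes only in rows, so rows that repeat a pose let the fingers close. It gives the time, the measured TCP pose, the force, the opening and the grip force at its end, in the units of the state.
- bot.state(): the state, without advancing time (a new reading comes with each control period).
- cams.get_image(name): name is "scene" or "top"; returns (picture, depth): 400x640x3 uint8, red, green, blue; 400x640 float32, m along the optical axis (not along the pixel's ray), 0 where there is no reading.
- cams.camera_info(name): a dict with "fx", "fy", "cx", "cy" (pixels), "cam_to_world" (4x4, takes a point from camera to world coordinates). Camera axes: x right, y down, z forward; pixel columns grow to the right and rows downward; lengths in m; the calibration is good to about 2 mm. A picture is of the moment at which its call begins. camera_info takes no time and is no camera call.
- bot.sign_off(): hands the job in; it is judged then, once.
The state is a dict: "t": time; "q": joint angles; "joint_vel": joint speeds; "joint_torque": joint torques, N m; "position": TCP position; "eef_rot": TCP orientation; "wrist_force": force on the tool from outside, world axes, zero at the start; "ft_torque": the same for the moment, N m; "opening": opening from 0.0 (shut) to 1.0 (fully open); "finger_force": force on a finger pad.
Only numpy, scipy, OpenCV 4.12 (cv2) and the standard library are available. Lean on these libraries where they do the work, as an engineer would, in place of code of your own. Each camera call takes 0.05 s, during which the arm holds its last target. There are 200 camera calls.

## Working session

There is one attempt and no reset: what is moved stays moved. The work goes in short steps, Python scripts to look and compute and a tool call to move; the robot and the scene stay as the last step left them, time stands still between calls to the robot, and variables do not carry over. Pictures are saved under pics/ and viewed, at most 12 in all, crops included, and the job is handed in when it is done.

Besides the shell and the picture viewer there is one more tool, called after "Call:" as name(argument=value, ...) on one line, values as JSON. send_rows: Moves the arm, as the interface text tells. Its arguments: {"type":"object","properties":{"steps":{"type":"array"},"hand":{"type":"number"},"squeeze":{"type":"number"}},"required":["steps"]}

```bash
ls; mkdir -p pics; cat > h.py <<'E'
import numpy as np, cv2
from cell import bot, cams
def get(n):
    im,d=cams.get_image(n); return im,d,cams.camera_info(n)
def pts(d,c):
    v,u=np.mgrid[:400,:640]
    P=np.stack([(u-c['cx'])/c['fx']*d,(v-c['cy'])/c['fy']*d,d],-1)
    M=np.array(c['cam_to_world']); return P@M[:3,:3].T+M[:3,3]
def save(n,im): cv2.imwrite('pics/'+n,im[...,::-1])
E
python3 - <<'E'
from h import *
for n in('scene','top'):
    im,d,c=get(n); save(n+'0.png',im); np.savez(n+'0.npz',im=im,d=d,P=pts(d,c)); print(n,c)
print(bot.state())
E
```

```text
pics
scene {'fx': 423.2461185868148, 'fy': 423.2461185868148, 'cx': 316.35092239950023, 'cy': 202.81522552020533, 'cam_to_world': array([[ 0.43713148,  0.72770583, -0.52854545,  1.26319122],
       [ 0.89939607, -0.35259461,  0.25838683, -0.35945242],
       [ 0.00166733, -0.58832072, -0.80862597,  1.25272032],
       [ 0.        ,  0.        ,  0.        ,  1.        ]])}
top {'fx': 408.2241804320461, 'fy': 408.2241804320461, 'cx': 320.40746198444106, 'cy': 198.37651931600666, 'cam_to_world': array([[ 0.00245099, -0.99061222,  0.13668002,  0.32559186],
       [-0.9998737 , -0.00457393, -0.01522031,  0.03492062],
       [ 0.01570259, -0.13662545, -0.99049832,  1.51357658],
       [ 0.        ,  0.        ,  0.        ,  1.        ]])}
{'t': 0.1, 'q': array([ 1.12992023e+00,  1.58958913e-01,  1.59809605e+00,  2.31250770e-05,
        1.38621383e+00, -2.10104155e-01]), 'joint_vel': array([-5.01424810e-04, -4.27552080e-04, -3.82638049e-03, -3.14836276e-04,
       -1.44533320e-04,  7.39282518e-05]), 'joint_torque': array([ 9.90164290e-05, -3.86501348e+01, -3.22961569e+01,  7.03875907e-02,
        3.39485204e-02, -1.08162533e-05]), 'position': array([0.13127208, 0.55919751, 0.19073779]), 'eef_rot': array([[-9.73489008e-01,  2.28732617e-01, -7.35820939e-04],
       [ 2.28733498e-01,  9.73487914e-01, -1.50616360e-03],
       [ 3.71804049e-04, -1.63454061e-03, -9.99998595e-01]]), 'wrist_force': array([0.63523935, 0.50373065, 0.53714347]), 'ft_torque': array([ 0.09349321, -0.01551759,  0.03464615]), 'finger_force': 0.0, 'opening': 1.0014628833903323}
```

View pics/top0.png

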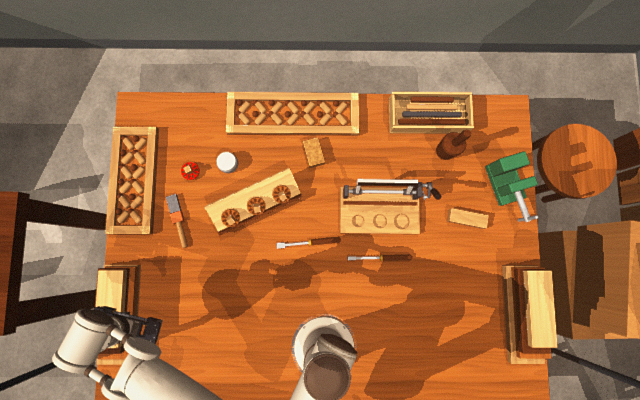

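View pics/scene0.png

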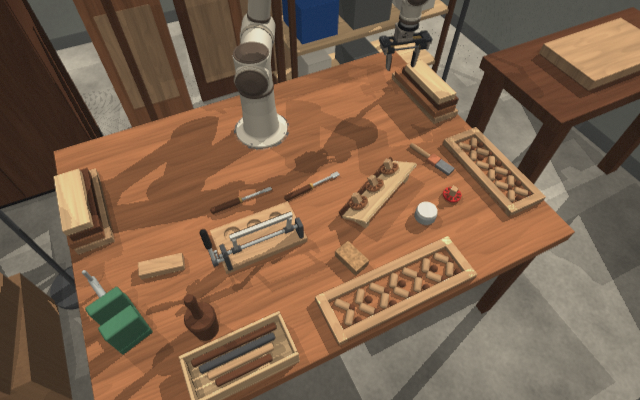

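The top view shows the rack at about (255,200), turned roughly 25°. Its roundels are at (230,216), (256,204) and (282,192), and the left one is my target. The gauge holes are at (357,220), (379,220) and (402,220), with the handle at (433,190). The red look-alike is at (190,170). The scene view agrees with this layout.

```bash
python3 - <<'E'
from h import *
a=np.load('top0.npz');im=a['im'];P=a['P']
# upscale crops in one picture
c1=cv2.resize(im[165:240,200:305],None,fx=5,fy=5,interpolation=cv2.INTER_CUBIC)
s=np.load('scene0.npz');Ps=s['P']
c2=cv2.resize(s['im'][150:230,335:420],None,fx=3.2,fy=3.2,interpolation=cv2.INTER_CUBIC)
can=np.zeros((600,800,3),np.uint8);can[:375,:525]=c1;can[:256,525:797]=c2
c3=cv2.resize(im[172:240,335:445],None,fx=3.3,fy=3.3,interpolation=cv2.INTER_CUBIC);can[376:376+c3.shape[0],:c3.shape[1]]=c3[:224]
c4=cv2.resize(s['im'][195:275,195:310],None,fx=2.8,fy=2.8,interpolation=cv2.INTER_CUBIC);can[376:600,370:692]=c4[:224]
save('crop0.png',can)
for nm,Q,(r0,r1,c0,c1) in(('top',P,(165,240,200,305)),('scene',Ps,(150,230,335,420))):
    q=Q[r0:r1,c0:c1].reshape(-1,3); 
    t=q[(q[:,2]>.068)&(q[:,2]<.10)]
    crit=(cv2.TERM_CRITERIA_EPS,50,1e-5)
    m=q[(q[:,2]>.035)]
    print(nm,len(t),'hmax',q[:,2].max())
    _,l,ce=cv2.kmeans(t.astype(np.float32),3,None,crit,10,cv2.KMEANS_PP_CENTERS); print(ce,np.bincount(l.ravel()))
# gauge block top
q=P[172:240,335:425].reshape(-1,3);t=q[(q[:,2]>.019)&(q[:,2]<.028)]
r=cv2.minAreaRect(t[:,:2].astype(np.float32));print('gauge',r,len(t))
q=Ps[195:275,195:310].reshape(-1,3);t=q[(q[:,2]>.019)&(q[:,2]<.028)]
print('gauge s',cv2.minAreaRect(t[:,:2].astype(np.float32)),np.median(t[:,2]))
E
```

```text
top 1067 hmax 1.513576578402794
[[0.48983923 0.35565358 0.07627622]
 [0.581157   0.16561003 0.07611962]
 [0.535692   0.2598495  0.07601219]] [366 359 342]
scene 980 hmax 1.2527203219336558
[[0.5355319  0.25852692 0.07663881]
 [0.5817463  0.16396236 0.07624236]
 [0.49061713 0.35574538 0.07689396]] [317 366 297]
gauge ((0.4792020618915558, -0.1960638165473938), (0.19238954782485962, 0.31025266647338867), 0.3180970847606659) 2150
gauge s ((0.4451237916946411, -0.1889498084783554), (0.3163558542728424, 0.2699667811393738), 89.44114685058594) 0.024032273310409025
```

View pics/crop0.png

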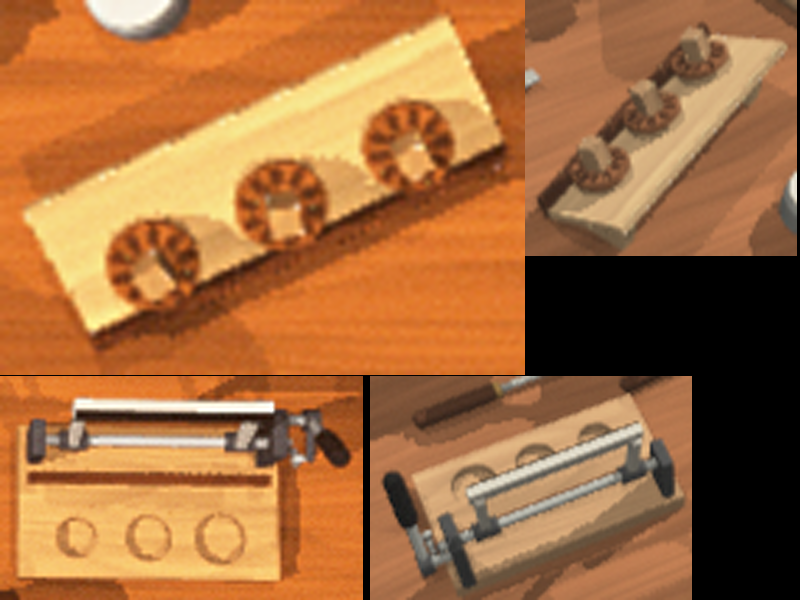

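The crops show the left stub top at about (153,278) in the 5x top crop, which is top pixel (230.6,220.6). The three mouths are at about (77,538), (148,538) and (220,538) in the gauge crop. I'll measure both precisely.

```bash
cat >> h.py <<'E'
def plane(uv,c,z):
    uv=np.atleast_2d(uv).astype(float);M=np.array(c['cam_to_world'])
    r=np.c_[(uv[:,0]-c['cx'])/c['fx'],(uv[:,1]-c['cy'])/c['fy'],np.ones(len(uv))]@M[:3,:3].T
    return M[:3,3]+r*((z-M[2,3])/r[:,2])[:,None]
E
python3 - <<'E'
from h import *
for nm,box,rb in(('top',(208,235,342,422),(165,240,200,305)),('scene',(200,262,205,300),(150,230,335,420))):
    a=np.load(nm+'0.npz');P=a['P'];c=cams.camera_info(nm)
    r0,r1,c0,c1=box; z=P[...,2]
    m=np.zeros((400,640),np.uint8);m[r0:r1,c0:c1]=((z<.0205)&(z>.005))[r0:r1,c0:c1]
    n,l,st,ce=cv2.connectedComponentsWithStats(m,connectivity=4)
    for i in range(1,n):
        if 40<st[i,4]<700:
            v,u=np.where(l==i);p=plane(np.c_[u,v],c,.024)
            rr=cv2.minAreaRect(p[:,:2].astype(np.float32))
            print(nm,'hole',st[i],p.mean(0).round(4),np.round(rr[1],4))
    # rack
    R=np.zeros_like(z,bool);R[rb[0]:rb[1],rb[2]:rb[3]]=1
    crit=(cv2.TERM_CRITERIA_EPS,50,1e-5)
    L=np.array([.488,.355]); 
    q=P[R]; near=np.linalg.norm(q[:,:2]-L,axis=1)<.05
    t=q[near&(q[:,2]>.079)]
    print(nm,'left stub pts',len(t),t.mean(0),t.min(0),t.max(0)); np.save(nm+'_stub.npy',t)
    # rack outline
    t=q[(q[:,2]>.012)&(q[:,2]<.12)];rr=cv2.minAreaRect(t[:,:2].astype(np.float32));print(nm,'rack',rr)
    # handle/bar
    q=P[165:215,325:460] if nm=='top' else P[190:280,190:310]
    q=q.reshape(-1,3); t=q[(q[:,2]>.12)&(q[:,2]<.25)];print(nm,'high',len(t))
    h=t[t[:,1]<-.32];print('  handle',len(h),h.min(0),h.max(0),h.mean(0))
    h=t[t[:,1]>-.3];print('  bar',len(h),h.min(0),h.max(0),h.mean(0))
E
```

```text
top hole [394 213  16  17 185] [ 0.4485 -0.2845  0.024 ] [0.0564 0.0554]
top hole [352 214  13  14 120] [ 0.45   -0.1247  0.024 ] [0.0413 0.0444]
top hole [372 214  16  15 150] [ 0.4494 -0.2054  0.024 ] [0.0488 0.0473]
top left stub pts 59 [0.48977435 0.35094385 0.08316955] [0.44102153 0.32108292 0.07901285] [0.53050265 0.39848784 0.09956411]
top rack ((0.5731484889984131, 0.27916890382766724), (0.24298180639743805, 0.3300730288028717), 25.5429630279541)
top high 515
  handle 86 [ 0.50706696 -0.37722013  0.12063054] [ 0.56296855 -0.35853002  0.20444591] [ 0.52985495 -0.36683847  0.17703814]
  bar 416 [ 0.54805011 -0.29965649  0.12251257] [ 0.57478872 -0.10596741  0.19918984] [ 0.56282699 -0.20006841  0.18360909]
scene hole [211 200  32  14 132] [ 0.3307 -0.2661  0.024 ] [0.0358 0.1181]
scene hole [269 211  12   8  45] [ 0.4409 -0.1233  0.024 ] [0.0206 0.0389]
scene hole [246 219  14   8  63] [ 0.4387 -0.2036  0.024 ] [0.0233 0.0479]
scene hole [224 225  16  16 101] [ 0.4416 -0.2857  0.024 ] [0.0375 0.0547]
scene hole [249 241  51  21 114] [ 0.5807 -0.182   0.024 ] [0.1783 0.0111]
scene left stub pts 55 [0.48426479 0.34977526 0.08424016] [0.44264465 0.32415733 0.07924876] [0.53023396 0.40009404 0.09991646]
scene rack ((0.5085538625717163, 0.2897695302963257), (0.3892620801925659, 0.3224197328090668), 76.55625915527344)
scene high 695
  handle 184 [ 0.51114248 -0.37908975  0.12052407] [ 0.56824554 -0.35719239  0.20663554] [ 0.53830269 -0.36808649  0.16846902]
  bar 501 [ 0.55791538 -0.29974218  0.12086287] [ 0.57996484 -0.10239331  0.19757484] [ 0.56941814 -0.20280422  0.18305631]
```

```bash
python3 - <<'E'
from h import *
th=np.radians(25.5);ex=np.array([np.cos(th),np.sin(th),0]);ey=np.array([-np.sin(th),np.cos(th),0]);ez=np.array([0,0,1.])
n=-.5*ex+.866*ez;u=.866*ex+.5*ez
for nm,rb in(('top',(165,240,200,305)),('scene',(150,230,335,420))):
    P=np.load(nm+'0.npz')['P'];q=P[rb[0]:rb[1],rb[2]:rb[3]].reshape(-1,3)
    q=q[(q[:,2]>.04)&(q[:,2]<.2)]
    # rack surface level: mode of n
    h=q@n; hist,e=np.histogram(h,200,(.1-.6,.4)); s0=h[np.abs(h-e[hist.argmax()])<.006]; base=np.median(s0)
    print(nm,'base',base,len(s0))
    d=h-base
    t=q[(d>.044)&(d<.056)]
    a=np.c_[t@ey,t@u,t@n-base]
    _,l,ce=cv2.kmeans(a[:,:2].astype(np.float32),3,None,(1,50,1e-5),10,cv2.KMEANS_PP_CENTERS)
    for i in np.argsort(-ce[:,0]):
        b=a[l.ravel()==i]; rr=cv2.minAreaRect(b[:,:2].astype(np.float32)); w=t[l.ravel()==i].mean(0)
        print('  n',len(b),'world',w.round(4),'h',b[:,2].mean().round(4),'rect',np.round(rr[0],4),np.round(rr[1],4),round(rr[2],1),'rectworld',(rr[0][0]*ey+rr[0][1]*u+(b[:,2].mean()+base)*n).round(4))
E
```

```text
top base -0.2427961474038205 1482
  n 42 world [0.4409 0.3263 0.0875] h 0.0493 rect [0.1045 0.5097] [0.021 0.022] 74.9 rectworld [0.4407 0.326  0.0873]
  n 37 world [0.4831 0.2361 0.0883] h 0.0505 rect [0.0052 0.511 ] [0.0209 0.0213] 10.1 rectworld [0.4839 0.2366 0.0889]
  n 41 world [0.527  0.1467 0.0885] h 0.05 rect [-0.0948  0.51  ] [0.0234 0.0217] 81.8 rectworld [0.5264 0.1461 0.088 ]
scene base -0.24276717568951323 1097
  n 27 world [0.4441 0.3267 0.0901] h 0.0501 rect [0.1041 0.5132] [0.0232 0.023 ] 70.4 rectworld [0.4433 0.3268 0.0897]
  n 30 world [0.4869 0.2379 0.0901] h 0.0499 rect [0.0067 0.514 ] [0.0208 0.0229] 5.0 rectworld [0.4859 0.2392 0.09  ]
  n 37 world [0.5288 0.1476 0.0886] h 0.0491 rect [-0.0929  0.5113] [0.0282 0.027 ] 87.4 rectworld [0.527  0.1485 0.088 ]
```

Measurements agree across the two views:
- **Left stub top:** about (0.442, 0.326, 0.088), which matches the expected height of 88 mm, with the spacing at 100 mm.
- **Grip direction:** closing line at about 38° yaw.
- **Holes:** (0.450, -0.125), (0.449, -0.205) and (0.4485, -0.2845), 80 mm apart.

Next I move above the stub.

Call:
send_rows(steps=[[1,-0.75,0,0.57],[1,-0.75,0,0.57],[1,-0.75,0,0.57],[1,-0.75,0,0.57],[1,-0.75,0,0.57],[1,-0.75,0,0.57]], hand=0.1, squeeze=10)

```text
t: 0.85
position: [0.3325, 0.4086, 0.1912]
eef_rot: [[-0.789, -0.615, -0.001], [-0.615, 0.789, -0.001], [0.001, -0.0, -1.0]]
wrist_force: [-0.6, -0.2, 0.7]
opening: 0.454
finger_force: 0.0
```

Call:
send_rows(steps=[[0.575,-0.405,0,0],[0.575,-0.405,0,0],[0.575,-0.405,0,0],[0.575,-0.405,-0.2,0],[0.575,-0.405,-0.2,0]])

```text
t: 1.48
position: [0.443, 0.3286, 0.1483]
eef_rot: [[-0.787, -0.617, -0.007], [-0.617, 0.787, -0.003], [0.007, 0.002, -1.0]]
wrist_force: [-0.8, -0.8, -0.6]
opening: 0.45
finger_force: 0.0
```

```bash
python3 - <<'E'
from h import *
s=bot.state();print(s['position'],s['eef_rot'].round(3),s['opening'],s['q'],s['t'])
for n in('scene','top'):
    im,d,c=get(n);np.savez(n+'1.npz',im=im,P=pts(d,c))
    save(n+'1.png',cv2.resize(im[120:230,335:445] if n=='scene' else im[140:240,190:310],None,fx=5,fy=5,interpolation=cv2.INTER_CUBIC))
E
```

```text
[0.44302776 0.32858569 0.14827577] [[-0.787 -0.617 -0.007]
 [-0.617  0.787 -0.003]
 [ 0.007  0.002 -1.   ]] 0.4496552665941755 [ 4.18649926e-01  1.41192967e-01  1.70385263e+00  6.17811539e-04
  1.30433114e+00 -1.81680340e+00] 1.475
```

Call:
send_rows(steps=[[0,0,-0.2,0],[0,0,-0.3,0],[0,0,-0.42,0],[0,0,-0.42,0],[0,0,-0.42,0]])

```text
t: 2.2
position: [0.4475, 0.3297, 0.0696]
eef_rot: [[-0.787, -0.617, 0.003], [-0.617, 0.787, 0.001], [-0.003, -0.001, -1.0]]
wrist_force: [-0.2, 0.5, -0.0]
opening: 0.453
finger_force: 0.0
```

Call:
send_rows(steps=[[0,0,0,0],[0,0,0,0],[0,0,0,0],[0,0,0,0]], hand=1, squeeze=12)

```text
t: 2.7
position: [0.447, 0.329, 0.0683]
eef_rot: [[-0.787, -0.617, 0.001], [-0.617, 0.787, 0.001], [-0.001, -0.0, -1.0]]
wrist_force: [-1.1, 0.2, 3.3]
opening: 0.215
finger_force: 12.1
```

Call:
send_rows(steps=[[0,0,0.1,0],[0,0,0.3,0],[0,0,0.5,0],[0,0,0.5,0],[0,0,0.5,0]])

```text
t: 3.32
position: [0.4458, 0.3283, 0.1661]
eef_rot: [[-0.787, -0.617, -0.002], [-0.617, 0.787, -0.001], [0.002, 0.0, -1.0]]
wrist_force: [-0.7, 0.3, -1.1]
opening: 0.211
finger_force: 12.0
```

```bash
python3 - <<'E'
from h import *
s=bot.state();print(s['position'],s['opening'],s['finger_force'],s['wrist_force'],s['t'])
im,d,c=get('scene');im2,_,_=get('top')
a=cv2.resize(im[100:230,320:450],None,fx=3,fy=3,interpolation=cv2.INTER_CUBIC);b=cv2.resize(im2[140:270,190:320],None,fx=3,fy=3,interpolation=cv2.INTER_CUBIC)
save('lift.png',np.hstack([a,b]))
E
```

```text
[0.44575501 0.32830158 0.16612803] 0.21099513657868676 11.976924478076398 [-0.65659851  0.31893933 -1.07930263] 3.325
```

View pics/lift.png

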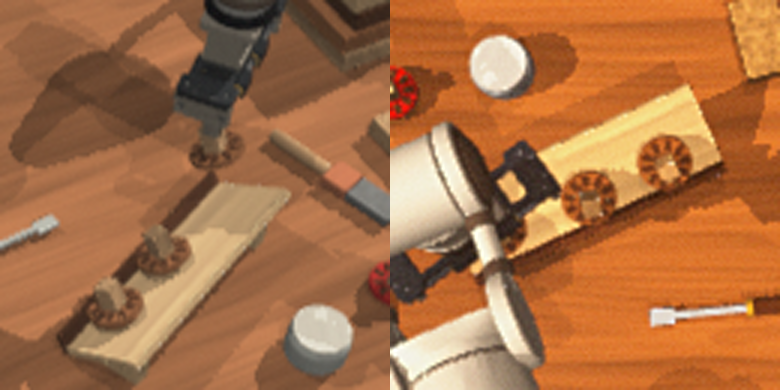

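The roundel is held, with its head at (217,150) in the left crop, and it still leans. I'll carry it to the clear bench between the rack and gauge and stand it upright there.

Call:
send_rows(steps=[[0.1,-1,0.05,-0.427],[0.1,-1,0.05,-0.427],[0.1,-1,0.05,-0.427],[0.1,-1,0.05,-0.427],[0.1,-1,0.05,-0.427],[0.1,-1,0.05,-0.427]])

```text
t: 4.18
position: [0.4659, 0.1294, 0.1767]
eef_rot: [[-1.0, 0.004, -0.002], [0.004, 1.0, 0.0], [0.002, 0.0, -1.0]]
wrist_force: [-0.3, 0.1, -1.0]
opening: 0.213
finger_force: 12.0
```

Call:
send_rows(steps=[[0,-0.62,0,0],[0,-0.62,-0.2,0],[0,-0.62,-0.45,0],[0,-0.62,-0.45,0],[0,-0.62,-0.45,0]])

```text
t: 4.8
position: [0.4676, 0.0057, 0.0891]
eef_rot: [[-1.0, 0.004, 0.002], [0.004, 1.0, -0.0], [-0.002, -0.0, -1.0]]
wrist_force: [0.5, -0.1, 0.2]
opening: 0.215
finger_force: 12.0
```

```bash
python3 - <<'E'
from h import *
s=bot.state();print(s['position'],s['eef_rot'].round(3),s['t'])
im,d,c=get('scene');im2,d2,c2=get('top')
P=pts(d,c);m=(abs(P[...,0]-s['position'][0])<.06)&(abs(P[...,1]-s['position'][1])<.05)&(P[...,2]>.012)&(P[...,2]<s['position'][2]-.002)
t=P[m];print(len(t),t.min(0),t.max(0),t.mean(0))
v,u=np.where(m);print(u.min(),u.max(),v.min(),v.max())
uc,vc=int(u.mean()),int(v.mean())
save('bench.png',np.hstack([cv2.resize(im[vc-45:vc+35,uc-40:uc+40],None,fx=5,fy=5,interpolation=cv2.INTER_CUBIC),cv2.resize(im2[160:240,280:360],None,fx=5,fy=5)]))
for k in range(14,80,4):
    q=t[(t[:,2]>k/1e3)&(t[:,2]<(k+4)/1e3)]
    if len(q):print(k,len(q),q[:,:2].min(0).round(3),q[:,:2].max(0).round(3))
E
```

```text
[0.4676015  0.00571331 0.0891359 ] [[-1.     0.004  0.002]
 [ 0.004  1.    -0.   ]
 [-0.002 -0.    -1.   ]] 4.8
64 [ 0.44632351 -0.02754257  0.06425392] [0.5031141  0.03730087 0.08710626] [4.74319764e-01 2.99925326e-04 8.09445135e-02]
302 320 195 205
62 1 [ 0.446 -0.004] [ 0.446 -0.004]
66 2 [ 0.451 -0.014] [0.46  0.036]
70 2 [ 0.453 -0.004] [ 0.463 -0.003]
74 11 [ 0.458 -0.023] [0.472 0.037]
78 17 [ 0.461 -0.028] [0.501 0.031]
```

View pics/bench.png

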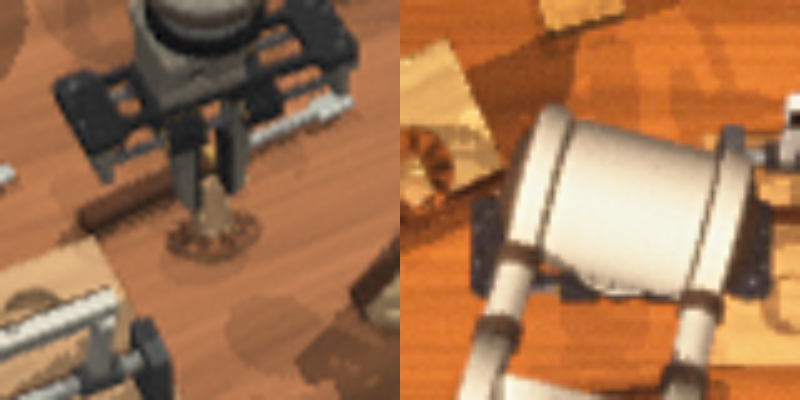

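The roundel is still leaning about 25°, with its head rim at (215,235) in the left crop and nothing close by. I'll lower the foot edge to the bench and drag in +x to bring it upright.

Call:
send_rows(steps=[[0,0,-0.15,0],[0,0,-0.22,0],[0.02,0,-0.25,0],[0.05,0,-0.26,0],[0.08,0,-0.27,0],[0.11,0,-0.28,0],[0.13,0,-0.29,0],[0.13,0,-0.29,0]], squeeze=6)

```text
t: 5.9
position: [0.4945, 0.0044, 0.0308]
eef_rot: [[-1.0, 0.006, 0.003], [0.006, 1.0, -0.001], [-0.003, -0.001, -1.0]]
wrist_force: [0.7, -0.2, 5.5]
opening: 0.233
finger_force: 6.1
```

```bash
cat > look.py <<'E'
from h import *
import sys
s=bot.state();p=s['position'];print(p,s['wrist_force'].round(2),s['opening'],s['finger_force'],s['t'])
im,d,c=get('scene');P=pts(d,c)
m=(abs(P[...,0]-p[0])<.06)&(abs(P[...,1]-p[1])<.045)&(P[...,2]>.006)&(P[...,2]<p[2]+(.01 if len(sys.argv)<2 else float(sys.argv[1])))
t=P[m];print(len(t),t.min(0).round(4),t.max(0).round(4))
hsv=cv2.cvtColor(im,cv2.COLOR_RGB2HSV)
A=np.c_[t[:,:2]-p[:2],np.ones(len(t))];w=np.ones(len(t),bool)
for _ in range(6):
    k,*_=np.linalg.lstsq(A[w],t[w,2],rcond=None);w=abs(A@k-t[:,2])<.004
print('plane slope x,y,z0',k.round(4),w.sum(),'mean xy',t[w].mean(0).round(4),t[w].min(0).round(4),t[w].max(0).round(4))
E
python3 look.py
```

```text
[0.49452407 0.00436049 0.03083246] [ 0.71 -0.22  5.45] 0.23338429866967203 6.065297249879222 5.9
174 [ 0.4464 -0.0393  0.006 ] [0.5484 0.0483 0.0407]
plane slope x,y,z0 [ 0.3484 -0.0535  0.0224] 120 mean xy [0.507  0.0011 0.027 ] [ 0.4464 -0.0289  0.0063] [0.5338 0.0362 0.0379]
```

Call:
send_rows(steps=[[0.03,0,-0.01,0],[0.06,0,-0.015,0],[0.09,0,-0.02,0],[0.12,0,-0.025,0],[0.12,0,-0.03,0],[0.12,0,-0.03,0]], squeeze=4)

```text
t: 6.7
position: [0.517, 0.0043, 0.0239]
eef_rot: [[-1.0, 0.006, 0.0], [0.006, 1.0, -0.001], [-0.0, -0.001, -1.0]]
wrist_force: [-0.8, -0.5, 6.1]
opening: 0.238
finger_force: 4.1
```

```bash
python3 look.py 0
python3 - <<'E'
from h import *
im,d,c=get('scene')
save('b2.png',cv2.resize(im[140:240,250:350],None,fx=5,fy=5,interpolation=cv2.INTER_CUBIC))
E
```

```text
[0.51695758 0.00430714 0.02392146] [-0.76 -0.53  6.05] 0.23840122723555762 4.110753647983074 6.7
152 [ 0.4649 -0.0401  0.0061] [0.5745 0.0381 0.0239]
plane slope x,y,z0 [-0.0166 -0.0436  0.0194] 114 mean xy [ 0.5185 -0.0006  0.0196] [ 0.4762 -0.0293  0.0151] [0.5402 0.0366 0.0239]
```

View pics/b2.png

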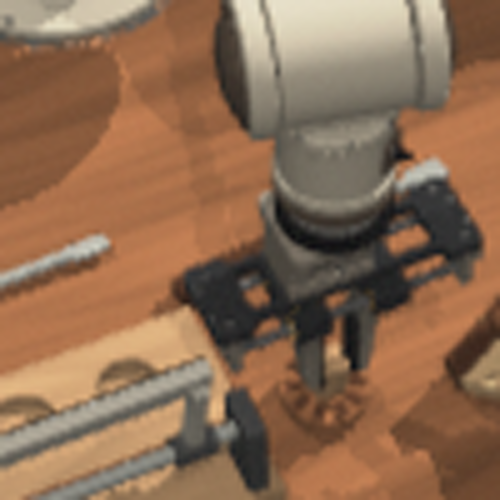

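The head now lies flat (slope about 0, top at 19 mm) and the roundel stands at (325,395) in the crop. I'll centre the stub across the other axis too: open, quarter turn, close.

Call:
send_rows(steps=[[0,0,0.005,0],[0,0,0.01,0],[0,0,0.01,0],[0,0,0.01,0]], hand=0.1)

```text
t: 7.3
position: [0.5163, 0.0048, 0.0254]
eef_rot: [[-1.0, 0.006, -0.0], [0.006, 1.0, 0.0], [0.0, 0.0, -1.0]]
wrist_force: [-0.1, 0.4, -0.7]
opening: 0.451
finger_force: 0.0
```

Call:
send_rows(steps=[[0,0,0.02,-0.11],[0,0,0.02,-0.22],[0,0,0.02,-0.33],[0,0,0.02,-0.44],[0,0,0.02,-0.55],[0,0,0.02,-0.66],[0,0,0.02,-0.77],[0,0,0.02,-0.88]])

```text
t: 8.3
position: [0.5164, 0.0048, 0.0295]
eef_rot: [[-0.176, 0.984, -0.0], [0.984, 0.176, 0.0], [0.0, -0.0, -1.0]]
wrist_force: [-0.4, 0.0, -0.7]
opening: 0.45
finger_force: 0.0
```

Call:
send_rows(steps=[[0,0,0,-0.12],[0,0,0,-0.12],[0,0,0,-0.12]])

```text
t: 8.68
position: [0.5165, 0.0048, 0.0296]
eef_rot: [[0.003, 1.0, -0.0], [1.0, -0.003, 0.0], [0.0, -0.0, -1.0]]
wrist_force: [-0.0, 0.8, 0.6]
opening: 0.452
finger_force: 0.0
```

Call:
send_rows(steps=[[0,0,0,0],[0,0,0,0],[0,0,0,0],[0,0,0,0]], hand=1, squeeze=8)

```text
t: 9.18
position: [0.5165, 0.0047, 0.0296]
eef_rot: [[0.006, 1.0, -0.0], [1.0, -0.006, 0.0], [0.0, -0.0, -1.0]]
wrist_force: [-0.1, 0.1, 1.5]
opening: 0.037
finger_force: 0.0
```

Call:
send_rows(steps=[[0,0,0,0],[0,0,0,0],[0,0,0.2,0.1],[0,0,0.5,0.2],[0,0.3,0.6,0.3],[0,0.6,0.6,0.4],[0,0.9,0.6,0.5],[0,0.9,0.6,0.6]], hand=0.1)

```text
t: 10.18
position: [0.5158, 0.1886, 0.1496]
eef_rot: [[-0.812, 0.584, 0.0], [0.584, 0.812, 0.001], [0.0, 0.001, -1.0]]
wrist_force: [1.3, -0.7, 0.4]
opening: 0.451
finger_force: 0.0
```

```bash
python3 - <<'E'
from h import *
s=bot.state();print(s['position'],s['t'],s['q'])
im,d,c=get('top');P=pts(d,c);r=(slice(170,225),slice(295,345))
save('cal.png',cv2.resize(im[150:250,260:420],None,fx=4,fy=4,interpolation=cv2.INTER_CUBIC))
q=P[r].reshape(-1,3);t=q[(q[:,2]>.0135)&(q[:,2]<.024)&(abs(q[:,0]-.517)<.05)&(abs(q[:,1]-.0043)<.05)]
print('head',len(t),cv2.minEnclosingCircle(t[:,:2].astype(np.float32)),t.mean(0))
t=q[(q[:,2]>.045)&(q[:,2]<.056)];print('stubtop',len(t),t.mean(0),cv2.minAreaRect(t[:,:2].astype(np.float32)))
# holes again
z=P[...,2];m=np.zeros((400,640),np.uint8);m[208:235,342:422]=((z<.0205)&(z>.005))[208:235,342:422]
n,l,st,ce=cv2.connectedComponentsWithStats(m,connectivity=4)
for i in range(1,n):
    if 40<st[i,4]<700:
        v,u=np.where(l==i);print('hole',plane(np.c_[u,v],c,.024).mean(0).round(4),st[i,4])
E
```

```text
[0.51580297 0.18855905 0.14963366] 10.175 [ 1.29833500e-01  1.26899536e-01  1.71684903e+00  8.77273208e-04
  1.29766003e+00 -8.17506740e-01]
head 187 ((0.5059441328048706, 0.000364015344530344), 0.03304005414247513) [0.50534702 0.00057835 0.01863324]
stubtop 42 [0.51938702 0.02059483 0.04942988] ((0.5320900082588196, 0.02629035711288452), (0.1826392263174057, 0.05880570411682129), 72.89649963378906)
hole [ 0.4487 -0.2051  0.024 ] 158
hole [ 0.4477 -0.2847  0.024 ] 184
hole [ 0.45   -0.1241  0.024 ] 118
```

The fingers closed on nothing, so I'll look.

View pics/cal.png

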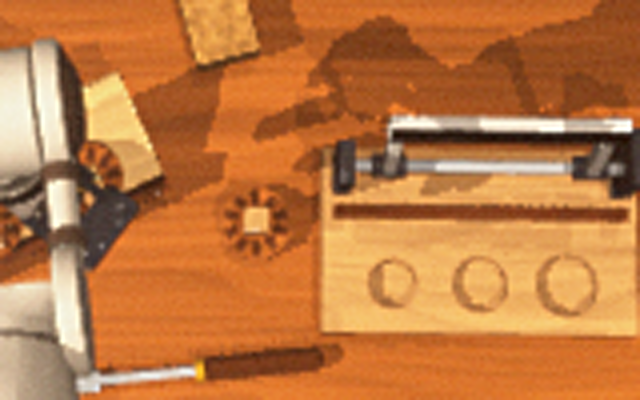

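The roundel stands upright and untouched at (255,222) in the crop, which is (0.506, 0.000) on the bench. It had been gripped about 10 mm off centre. I'll regrip there, closing along x first and then along y.

Call:
send_rows(steps=[[-0.055,-0.3,0,-0.12],[-0.055,-0.6,0,-0.24],[-0.055,-0.925,0,-0.36],[-0.055,-0.925,0,-0.48],[-0.055,-0.925,0,-0.6],[-0.055,-0.925,-0.3,-0.6],[-0.055,-0.925,-0.6,-0.6],[-0.055,-0.925,-0.6,-0.6]])

```text
t: 11.22
position: [0.5006, 0.0004, 0.0253]
eef_rot: [[0.009, 1.0, -0.011], [1.0, -0.009, 0.003], [0.003, -0.011, -1.0]]
wrist_force: [0.3, -0.6, 0.2]
opening: 0.45
finger_force: 0.0
```

Call:
send_rows(steps=[[0,0,0,0],[0,0,0,0],[0,0,0,0],[0,0,0,0]], hand=1, squeeze=5)

```text
t: 11.72
position: [0.5063, -0.0004, 0.0306]
eef_rot: [[0.006, 1.0, 0.002], [1.0, -0.006, -0.0], [-0.0, 0.002, -1.0]]
wrist_force: [0.5, -0.3, 0.7]
opening: 0.036
finger_force: 0.0
```

```bash
python3 - <<'E'
from h import *
s=bot.state();print(s['position'],s['t'],s['finger_force'],s['wrist_force'])
im,d,c=get('scene')
save('miss.png',cv2.resize(im[140:240,250:350],None,fx=6,fy=6,interpolation=cv2.INTER_CUBIC))
E
```

```text
[ 5.06296475e-01 -3.99345624e-04  3.06252423e-02] 11.725 0.0 [ 0.52998656 -0.33087499  0.6899834 ]
```

View pics/miss.png

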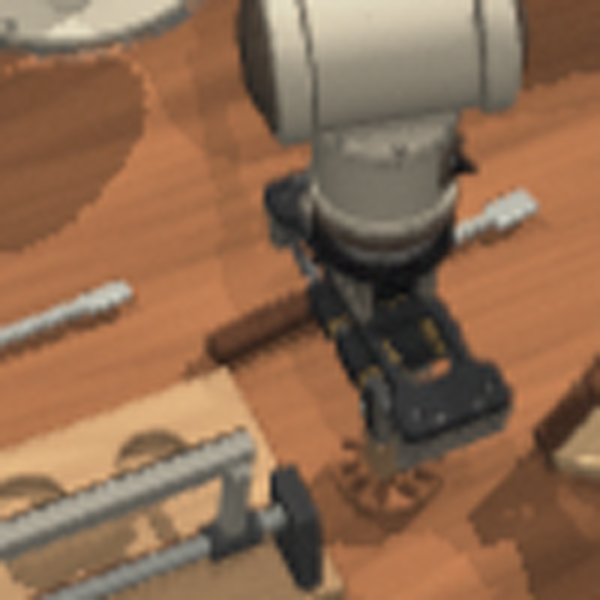

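The stub is at about (385,455) in the crop, with the head under it, and the shut fingers sit to its right. I'll measure where the roundel is now.

```bash
python3 - <<'E'
from h import *
im,d,c=get('scene');P=pts(d,c)
q=P[200:240,285:340].reshape(-1,3)
t=q[(q[:,2]>.012)&(q[:,2]<.023)&(q[:,1]>-.05)&(q[:,0]<.58)]
print('head',len(t),cv2.minEnclosingCircle(t[:,:2].astype(np.float32)),t[:,:2].min(0),t[:,:2].max(0))
t=q[(q[:,2]>.026)&(q[:,2]<.06)&(q[:,1]>-.05)&(q[:,0]<.58)]
for k in range(26,64,5):
    w=t[(t[:,2]>k/1e3)&(t[:,2]<(k+5)/1e3)]
    if len(w):print(k,len(w),w[:,:2].min(0).round(4),w[:,:2].max(0).round(4))
im,d,c=get('top');P=pts(d,c)
q=P[180:225,290:350].reshape(-1,3)
t=q[(q[:,2]>.012)&(q[:,2]<.023)]
print('top head',len(t),t[:,:2].min(0) if len(t) else 0,t[:,:2].max(0) if len(t) else 0)
s=bot.state();print(s['q'],s['eef_rot'])
E
```

```text
head 136 ((0.5053141713142395, 0.002205658471211791), 0.035446953028440475) [ 0.47010683 -0.02994211] [0.54026794 0.03035228]
26 3 [ 0.5009 -0.0078] [0.5177 0.0038]
31 4 [ 0.5012 -0.0077] [ 0.5166 -0.0033]
36 6 [ 0.5094 -0.0077] [0.539  0.0856]
41 7 [ 0.5034 -0.0086] [0.5384 0.0829]
46 4 [ 0.5022 -0.008 ] [0.5182 0.0008]
51 5 [ 0.5027 -0.0082] [0.5173 0.0012]
top head 45 [ 0.43722304 -0.0934384 ] [0.51062545 0.03185379]
[-2.39947105e-01  1.74436494e-01  1.92478549e+00 -4.52887059e-05
  1.04198564e+00 -2.33743594e-01] [[ 6.18065402e-03  9.99980833e-01  3.64708846e-04]
 [ 9.99980891e-01 -6.18060716e-03 -1.29485828e-04]
 [-1.27229224e-04  3.65502184e-04 -9.99999925e-01]]
```

```bash
python3 - <<'E'
from h import *
im,d,c=get('scene');P=pts(d,c);hsv=cv2.cvtColor(im,cv2.COLOR_RGB2HSV)
v,u=np.mgrid[:400,:640]
m=(abs(P[...,0]-.506)<.06)&(abs(P[...,1])<.05)&(P[...,2]>.024)&(P[...,2]<.13)
for k in range(24,110,6):
    w=m&(P[...,2]>k/1e3)&(P[...,2]<=(k+6)/1e3)
    if w.any():
        p=P[w];print(k,w.sum(),'x',p[:,0].min().round(3),p[:,0].max().round(3),'y',p[:,1].min().round(3),p[:,1].max().round(3),'rgb',im[w].mean(0).astype(int))
M=np.linalg.inv(np.array(c['cam_to_world']))
def pr(X):
    X=M[:3,:3]@X+M[:3,3];return c['fx']*X[0]/X[2]+c['cx'],c['fy']*X[1]/X[2]+c['cy']
print('tcp px',pr(np.array([.5063,-.0004,.0306])))
for r in range(200,226,1):
    print(r,[ '%d'%(P[r,k,2]*1e3) for k in range(300,330)])
E
```

```text
24 8 x 0.491 0.54 y -0.015 0.005 rgb [101  73  53]
30 7 x 0.503 0.52 y -0.009 0.003 rgb [96 77 59]
36 3 x 0.513 0.518 y -0.009 -0.004 rgb [95 76 56]
42 5 x 0.503 0.517 y -0.009 0.001 rgb [95 76 58]
48 5 x 0.505 0.518 y -0.009 -0.004 rgb [97 78 60]
54 4 x 0.504 0.517 y -0.009 0.0 rgb [76 66 55]
60 5 x 0.495 0.519 y -0.009 0.0 rgb [70 61 52]
66 8 x 0.495 0.521 y -0.009 -0.0 rgb [65 61 54]
72 4 x 0.493 0.51 y -0.01 -0.007 rgb [57 54 49]
78 4 x 0.504 0.521 y -0.009 -0.006 rgb [61 57 52]
84 3 x 0.505 0.519 y -0.009 -0.005 rgb [56 54 49]
90 5 x 0.499 0.519 y -0.01 -0.008 rgb [64 59 52]
96 1 x 0.504 0.504 y -0.008 -0.008 rgb [54 56 53]
108 2 x 0.52 0.523 y -0.003 0.01 rgb [64 59 55]
tcp px (np.float64(313.502256818332), np.float64(214.70464108726702))
200 ['3', '2', '-2', '3', '1', '-1', '0', '151', '162', '167', '166', '163', '163', '182', '181', '184', '172', '157', '147', '149', '143', '144', '3', '4', '1', '162', '178', '185', '182', '181']
201 ['-4', '-2', '1', '4', '5', '3', '3', '146', '158', '164', '162', '163', '156', '178', '187', '185', '185', '146', '145', '143', '135', '136', '
[... 3824 characters left out ...]
, '-1']
222 ['98', '97', '-2', '0', '0', '-1', '3', '11', '16', '18', '19', '17', '17', '19', '21', '15', '18', '21', '21', '26', '18', '19', '-2', '0', '-2', '-2', '-1', '1', '1', '6']
223 ['98', '101', '96', '0', '1', '6', '0', '0', '12', '15', '14', '22', '19', '16', '17', '20', '22', '20', '18', '22', '20', '2', '-1', '5', '0', '0', '-1', '2', '-3', '-4']
224 ['98', '94', '97', '3', '2', '0', '0', '2', '0', '-3', '11', '12', '19', '17', '18', '17', '12', '20', '14', '7', '3', '-3', '2', '3', '0', '2', '0', '2', '-2', '2']
225 ['99', '99', '98', '93', '1252', '3', '7', '-4', '2', '0', '1', '-1', '5', '10', '8', '12', '11', '0', '-3', '2', '0', '6', '1', '0', '5', '-1', '2', '1', '0', '1']
```

Call:
send_rows(steps=[[0,0,0.3,0],[0,0,0.6,0],[0,0.3,0.6,0.12],[0,0.6,0.6,0.24],[0,0.9,0.6,0.36],[0,0.9,0.6,0.48],[0,0.9,0.6,0.48]], hand=0.1)

```text
t: 12.8
position: [0.5052, 0.1803, 0.1494]
eef_rot: [[-0.68, 0.734, -0.0], [0.734, 0.68, -0.0], [0.0, -0.0, -1.0]]
wrist_force: [-0.2, -1.1, -0.7]
opening: 0.452
finger_force: 0.0
```

```bash
python3 - <<'E'
from h import *
s=bot.state();print(s['position'],s['t'],s['opening'])
im,d,c=get('top');P=pts(d,c)
ims,ds,cs=get('scene');Ps=pts(ds,cs)
save('cal2.png',np.hstack([cv2.resize(im[180:230,290:340],None,fx=8,fy=8,interpolation=cv2.INTER_CUBIC),cv2.resize(ims[185:235,290:340],None,fx=8,fy=8,interpolation=cv2.INTER_CUBIC)]))
for Q,nm,r in((P,'top',(slice(180,230),slice(285,345))),(Ps,'scene',(slice(185,235),slice(285,345)))):
    q=Q[r].reshape(-1,3);q=q[(abs(q[:,0]-.506)<.05)&(abs(q[:,1])<.05)]
    h=q[(q[:,2]>.012)&(q[:,2]<.023)];print(nm,'head',len(h),cv2.minEnclosingCircle(h[:,:2].astype(np.float32)))
    for k in range(24,90,6):
        w=q[(q[:,2]>k/1e3)&(q[:,2]<=(k+6)/1e3)]
        if len(w):print(k,len(w),w.min(0).round(3),w.max(0).round(3),w.mean(0).round(4))
E
```

```text
[0.50522688 0.18031859 0.14936651] 12.8 0.45152226653714866
top head 195 ((0.5054076910018921, 2.155077163479291e-05), 0.03270828723907471)
24 9 [ 0.495 -0.027  0.024] [0.525 0.028 0.03 ] [ 0.5101 -0.002   0.0262]
30 2 [ 0.494 -0.008  0.032] [0.495 0.006 0.034] [ 0.4945 -0.001   0.0332]
36 1 [0.494 0.01  0.036] [0.494 0.01  0.036] [0.4941 0.01   0.0364]
42 10 [ 0.496 -0.008  0.046] [0.515 0.01  0.048] [0.5042 0.0015 0.0472]
48 22 [ 0.496 -0.008  0.048] [0.514 0.01  0.053] [0.5061 0.0022 0.0503]
54 4 [ 0.496 -0.008  0.055] [0.51  0.003 0.056] [ 0.5038 -0.005   0.055 ]
scene head 157 ((0.505969762802124, 0.0033228800166398287), 0.034734442830085754)
24 16 [ 0.492 -0.013  0.024] [0.537 0.024 0.029] [0.5191 0.0021 0.0267]
30 8 [ 0.501 -0.008  0.031] [0.517 0.012 0.034] [ 0.5119 -0.0016  0.0323]
36 7 [ 0.499 -0.007  0.036] [0.518 0.012 0.04 ] [0.5135 0.0036 0.0384]
42 6 [ 0.497 -0.008  0.043] [0.518 0.012 0.047] [0.5089 0.001  0.0446]
48 33 [ 0.494 -0.008  0.048] [0.519 0.014 0.053] [0.5075 0.0022 0.0503]
54 2 [0.509 0.003 0.054] [0.519 0.004 0.055] [0.514  0.0036 0.0546]
```

View pics/cal2.png

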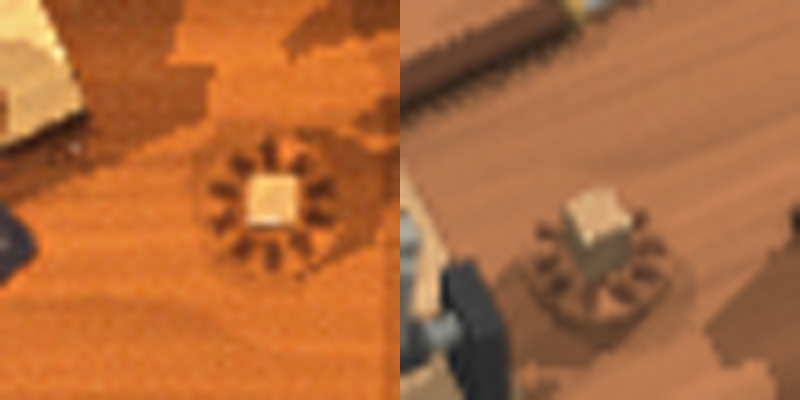

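The stub is upright at (0.5055, 0.0015) with its top at 50 mm. The shut fingers passed above it at a reported TCP z of 31 mm, so the real tips sit about 20 mm higher than reported. I'll regrip lower.

Call:
send_rows(steps=[[0,-0.3,0,-0.12],[0,-0.6,0,-0.24],[0,-0.89,0,-0.36],[0,-0.89,0,-0.48],[0,-0.89,-0.2,-0.48],[0,-0.89,-0.4,-0.48],[0,-0.89,-0.5,-0.48],[0,-0.89,-0.5,-0.48]])

```text
t: 13.9
position: [0.5038, 0.0013, 0.048]
eef_rot: [[0.01, 1.0, -0.004], [1.0, -0.01, 0.001], [0.001, -0.004, -1.0]]
wrist_force: [-0.2, 1.0, 0.7]
opening: 0.447
finger_force: 0.0
```

Call:
send_rows(steps=[[0,0,-0.05,0],[0,0,-0.1,0],[0,0,-0.15,0],[0,0,-0.19,0],[0,0,-0.19,0]])

```text
t: 14.52
position: [0.5049, 0.0019, 0.0108]
eef_rot: [[0.006, 1.0, -0.002], [1.0, -0.006, 0.0], [0.0, -0.002, -1.0]]
wrist_force: [0.2, -0.2, 0.6]
opening: 0.451
finger_force: 0.0
```

Call:
send_rows(steps=[[0,0,0,0],[0,0,0,0],[0,0,0,0],[0,0,0,0]], hand=1, squeeze=5)

```text
t: 15.02
position: [0.506, 0.0017, 0.012]
eef_rot: [[0.006, 1.0, 0.001], [1.0, -0.006, -0.0], [-0.0, 0.001, -1.0]]
wrist_force: [0.8, -0.1, 1.2]
opening: 0.24
finger_force: 5.0
```

```bash
python3 -c "
from h import *
print(bot.grip_point_offset,bot.state())"
```

```text
0.0187 {'t': 15.025, 'q': array([-2.35996449e-01,  2.05377746e-01,  1.93116603e+00,  8.31416056e-05,
        1.00407988e+00, -2.29824681e-01]), 'joint_vel': array([ 0.00157584,  0.00135536, -0.00086804,  0.00089982,  0.00066159,
       -0.00030956]), 'joint_torque': array([-3.36602738e-02, -3.40764499e+01, -2.58104467e+01,  9.64005041e-03,
        1.62781239e-01, -4.70017731e-04]), 'position': array([0.50600173, 0.00166101, 0.01198213]), 'eef_rot': array([[ 6.21640261e-03,  9.99980219e-01,  9.58541167e-04],
       [ 9.99980666e-01, -6.21625360e-03, -1.58363978e-04],
       [-1.52402310e-04,  9.59507089e-04, -9.99999528e-01]]), 'wrist_force': array([ 0.84014986, -0.05473305,  1.23006375]), 'ft_torque': array([-0.03221757,  0.00198221,  0.01132291]), 'finger_force': 4.971406012773514, 'opening': 0.23981374898038801}
```

Gripped at 22 mm and centred in x at 0.506, which matches the camera. Next I centre along y.

Call:
send_rows(steps=[[0,0,0,0],[0,0,0,0],[0,0,0,0.11],[0,0,0,0.22],[0,0,0,0.33],[0,0,0,0.44],[0,0,0,0.55],[0,0,0,0.66]], hand=0.15)

```text
t: 16.02
position: [0.5054, 0.0018, 0.0115]
eef_rot: [[-0.861, 0.509, -0.0], [0.509, 0.861, 0.0], [0.0, -0.0, -1.0]]
wrist_force: [1.1, 0.0, 0.4]
opening: 0.427
finger_force: 0.0
```

Call:
send_rows(steps=[[0,0,0,0.11],[0,0,0,0.22],[0,0,0,0.34],[0,0,0,0.34]])

```text
t: 16.52
position: [0.5054, 0.0018, 0.0115]
eef_rot: [[-1.0, 0.008, -0.0], [0.008, 1.0, 0.0], [0.0, 0.0, -1.0]]
wrist_force: [-0.6, -0.6, 0.0]
opening: 0.423
finger_force: 0.0
```

Call:
send_rows(steps=[[0,0,0,0],[0,0,0,0],[0,0,0,0],[0,0,0,0]], hand=1, squeeze=12)

```text
t: 17.02
position: [0.5055, 0.0017, 0.0116]
eef_rot: [[-1.0, 0.007, -0.0], [0.007, 1.0, -0.0], [0.0, -0.0, -1.0]]
wrist_force: [-0.3, -0.1, -0.3]
opening: 0.238
finger_force: 12.0
```

Call:
send_rows(steps=[[0,0,0.1,0],[0,0,0.25,0],[0,0,0.4,0],[0,0,0.4,0],[0,0,0.4,0]])

```text
t: 17.65
position: [0.5047, 0.0019, 0.0903]
eef_rot: [[-1.0, 0.006, -0.002], [0.006, 1.0, 0.0], [0.002, 0.0, -1.0]]
wrist_force: [-0.5, 0.2, -1.4]
opening: 0.239
finger_force: 12.0
```

```bash
python3 - <<'E'
from h import *
s=bot.state();p=s['position'];print(p,s['t'],s['opening'],s['finger_force'],s['wrist_force'],s['eef_rot'].round(3).tolist())
im,d,c=get('scene');P=pts(d,c)
q=P.reshape(-1,3);q=q[(abs(q[:,0]-p[0])<.05)&(abs(q[:,1]-p[1])<.05)&(q[:,2]>.05)]
h=q[(q[:,2]<p[2]+.017)]
A=np.c_[h[:,:2]-p[:2],np.ones(len(h))];w=np.ones(len(h),bool)
for _ in range(8):
    k,*_=np.linalg.lstsq(A[w],h[w,2],rcond=None);w=abs(A@k-h[:,2])<.004
print(k,w.sum(),h[w].min(0),h[w].max(0))
E
```

```text
[0.50466351 0.00194064 0.09029384] 17.65 0.23858851916638388 11.976310014724731 [-0.47597604  0.24163598 -1.41615822] [[-1.0, 0.006, -0.002], [0.006, 1.0, 0.0], [0.002, 0.0, -1.0]]
[0.03209186 0.00797231 0.09769178] 122 [ 0.47529082 -0.02989737  0.09299976] [0.53561974 0.03440116 0.10187582]
```

The roundel is held upright and centred, with its foot 11.6 mm below the reported TCP. Next is step 1.

Call:
send_rows(steps=[[-0.1,-0.2,0,0],[-0.2,-0.42,0,0],[-0.28,-0.63,0,0],[-0.28,-0.63,0,0],[-0.28,-0.63,-0.1,0],[-0.28,-0.63,-0.2,0],[-0.28,-0.63,-0.2,0]])

```text
t: 18.58
position: [0.4477, -0.1222, 0.0492]
eef_rot: [[-1.0, 0.005, -0.005], [0.005, 1.0, 0.003], [0.005, 0.003, -1.0]]
wrist_force: [-0.2, 0.2, -0.3]
opening: 0.236
finger_force: 12.0
```

```bash
cat > chk.py <<'E'
from h import *
s=bot.state();p=s['position'];print(p,s['t'],s['wrist_force'].round(2),s['opening'])
for n in('scene',):
    im,d,c=get(n);P=pts(d,c);q=P.reshape(-1,3)
    q=q[(abs(q[:,0]-p[0])<.05)&(abs(q[:,1]-p[1])<.05)]
    h=q[(q[:,2]>p[2]+.002)&(q[:,2]<p[2]+.012)]
    print(n,len(h),cv2.minEnclosingCircle(h[:,:2].astype(np.float32)),h.min(0).round(4),h.max(0).round(4))
E
python3 chk.py
```

```text
[ 0.44773045 -0.12218719  0.0492252 ] 18.575 [-0.23  0.16 -0.34] 0.23633728824051917
scene 110 ((0.45066314935684204, -0.12153279036283493), 0.03279059752821922) [ 0.4273 -0.1542  0.0513] [ 0.4726 -0.0892  0.061 ]
```

Call:
send_rows(steps=[[0,-0.005,-0.03,0],[0,-0.005,-0.05,0],[0,-0.005,-0.07,0],[0,-0.005,-0.08,0],[0,-0.005,-0.085,0],[0,-0.005,-0.09,0],[0,-0.005,-0.09,0]])

```text
t: 19.5
position: [0.4496, -0.1253, 0.0336]
eef_rot: [[-1.0, 0.006, 0.0], [0.006, 1.0, -0.0], [-0.0, -0.0, -1.0]]
wrist_force: [-1.0, 1.2, -1.6]
opening: 0.237
finger_force: 12.0
```

Call:
send_rows(steps=[[0,0,-0.01,0],[0,0,-0.02,0],[0,0,-0.02,0],[0,0,-0.02,0]])

```text
t: 20.0
position: [0.4495, -0.1251, 0.0294]
eef_rot: [[-1.0, 0.006, -0.0], [0.006, 1.0, 0.0], [0.0, 0.0, -1.0]]
wrist_force: [0.6, 0.1, -1.4]
opening: 0.237
finger_force: 12.0
```

No resistance 6 mm into the mouth, so it's entering. I'll continue down.

Call:
send_rows(steps=[[0,0,-0.01,0],[0,0,-0.02,0],[0,0,-0.03,0],[0,0,-0.03,0]])

```text
t: 20.5
position: [0.4499, -0.1253, 0.025]
eef_rot: [[-1.0, 0.006, -0.0], [0.006, 1.0, 0.0], [0.0, 0.0, -1.0]]
wrist_force: [-4.4, 4.8, 12.8]
opening: 0.236
finger_force: 12.0
```

It stops at foot z of about 13.4 mm with 13 N up, so it is home on the block. I'll let go, draw back up and verify.

Call:
send_rows(steps=[[0,0,0.005,0],[0,0,0.01,0],[0,0,0.01,0],[0,0,0.01,0]], hand=0.1)

```text
t: 21.0
position: [0.4494, -0.1253, 0.0255]
eef_rot: [[-1.0, 0.006, -0.0], [0.006, 1.0, -0.0], [0.0, -0.0, -1.0]]
wrist_force: [0.7, 0.4, 0.9]
opening: 0.449
finger_force: 0.0
```

Call:
send_rows(steps=[[0,0,0.2,0],[0,0,0.5,0],[0,0,0.8,0],[0,0,0.8,0],[0,0,0.8,0]])

```text
t: 21.62
position: [0.4491, -0.1251, 0.1848]
eef_rot: [[-1.0, 0.006, -0.001], [0.006, 1.0, 0.0], [0.001, 0.0, -1.0]]
wrist_force: [0.3, 0.7, -0.4]
opening: 0.452
finger_force: 0.0
```

```bash
python3 - <<'E'
from h import *
s=bot.state();p=s['position'];print(p,s['t'],s['wrist_force'].round(2),s['opening'],s['q'].round(3))
im,d,c=get('scene');P=pts(d,c);q=P.reshape(-1,3)
q=q[(abs(q[:,0]-.45)<.05)&(abs(q[:,1]+.125)<.05)]
h=q[(q[:,2]>.0275)&(q[:,2]<.038)];print(len(h),h.mean(0),cv2.minEnclosingCircle(h[:,:2].astype(np.float32)))
h=q[(q[:,2]>.055)&(q[:,2]<.075)];print(len(h),h.mean(0),np.median(h[:,2]),h.min(0),h.max(0))
q=P[190:280,190:310].reshape(-1,3);t=q[(q[:,1]<-.345)&(q[:,1]>-.395)&(q[:,2]>.06)&(q[:,2]<.25)&(q[:,0]<.6)]
for z in range(60,215,15):
    w=t[(t[:,2]>z/1e3)&(t[:,2]<(z+15)/1e3)]
    if len(w):print(z,len(w),w.min(0).round(3),w.max(0).round(3),w.mean(0).round(3))
M=np.linalg.inv(np.array(c['cam_to_world']))
save('home.png',cv2.resize(im[180:290,180:330],None,fx=5,fy=5,interpolation=cv2.INTER_CUBIC))
E
```

```text
[ 0.44914817 -0.1251005   0.18481765] 21.625 [ 0.35  0.7  -0.35] 0.45239293759122323 [-0.532 -0.125  1.898 -0.     1.37  -2.096]
108 [ 0.44668718 -0.12928065  0.03174436] ((0.45230239629745483, -0.12486869841814041), 0.06267370283603668)
48 [ 0.45228259 -0.124086    0.06350987] 0.06399890232037864 [ 0.43659189 -0.13471652  0.05528693] [ 0.4636706  -0.11260392  0.07037036]
60 13 [ 0.528 -0.359  0.067] [ 0.548 -0.345  0.075] [ 0.539 -0.355  0.07 ]
75 19 [ 0.526 -0.371  0.077] [ 0.58  -0.346  0.09 ] [ 0.544 -0.355  0.084]
90 48 [ 0.532 -0.376  0.09 ] [ 0.583 -0.346  0.105] [ 0.572 -0.362  0.098]
105 27 [ 0.55  -0.374  0.105] [ 0.58  -0.361  0.118] [ 0.569 -0.367  0.111]
120 23 [ 0.548 -0.374  0.121] [ 0.564 -0.363  0.135] [ 0.557 -0.369  0.128]
135 16 [ 0.546 -0.377  0.137] [ 0.555 -0.361  0.15 ] [ 0.551 -0.368  0.143]
150 36 [ 0.535 -0.379  0.151] [ 0.554 -0.358  0.165] [ 0.545 -0.368  0.157]
165 40 [ 0.527 -0.378  0.165] [ 0.547 -0.357  0.18 ] [ 0.537 -0.368  0.172]
180 38 [ 0.518 -0.378  0.18 ] [ 0.535 -0.357  0.195] [ 0.529 -0.367  0.188]
195 29 [ 0.511 -0.377  0.195] [ 0.528 -0.36   0.204] [ 0.521 -0.368  0.199]
```

View pics/home.png

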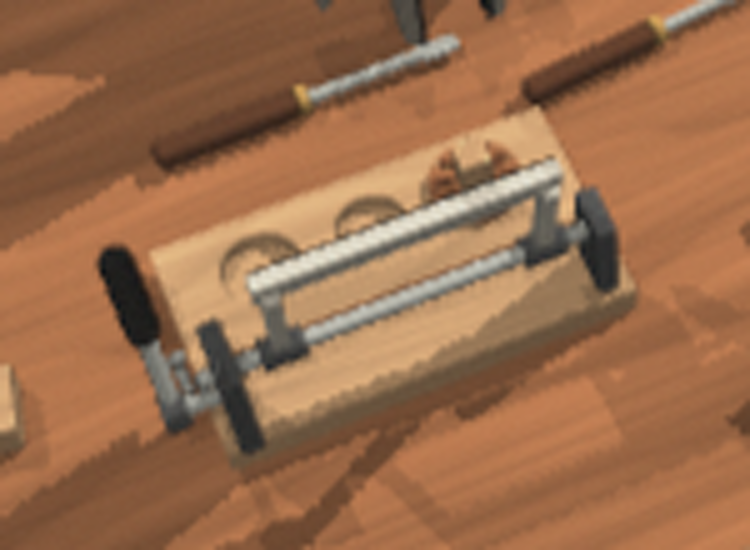

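The roundel is home: its stub top is at 64 mm and its head at 32 mm in the scene view, with the head at (470,170) in the crop. It's the 42 mm foot, roundel_a. The handle grip is at (130,295) in the crop, and I put the pivot at about (0.577, -0.369, 0.093). I'll bring the shut fingers in behind the grip.

Call:
send_rows(steps=[[0,0,0.3,0],[0.1,-0.2,0.35,0],[0.3,-0.5,0.35,0],[0.5,-0.8,0.35,0],[0.57,-1,0.35,0],[0.57,-1,0.35,0]], hand=1, squeeze=10)

```text
t: 22.42
position: [0.5626, -0.3278, 0.2494]
eef_rot: [[-1.0, 0.01, -0.007], [0.01, 1.0, 0.005], [0.007, 0.005, -1.0]]
wrist_force: [0.4, 0.9, -1.0]
opening: 0.007
finger_force: 0.0
```

Call:
send_rows(steps=[[0,-0.22,0,0],[0,-0.22,0,0],[0,-0.22,-0.2,0],[0,-0.22,-0.4,0],[0,-0.22,-0.47,0],[0,-0.22,-0.47,0],[0,-0.22,-0.47,0]])

```text
t: 23.3
position: [0.5645, -0.3697, 0.1639]
eef_rot: [[-1.0, 0.006, 0.002], [0.006, 1.0, -0.002], [-0.002, -0.002, -1.0]]
wrist_force: [-0.1, -0.7, 0.7]
opening: 0.004
finger_force: 0.0
```

```bash
python3 - <<'E'
from h import *
s=bot.state();p=s['position'];print(p,s['t'],s['wrist_force'].round(2),s['opening'],s['q'].round(3))
im,d,c=get('scene')
save('hd.png',cv2.resize(im[160:280,170:290],None,fx=5,fy=5,interpolation=cv2.INTER_CUBIC))
P=pts(d,c).reshape(-1,3);t=P[(abs(P[:,0]-p[0])<.04)&(abs(P[:,1]-p[1])<.03)&(P[:,2]>.12)&(P[:,2]<.3)]
for z in range(120,290,8):
    w=t[(t[:,2]>z/1e3)&(t[:,2]<(z+8)/1e3)]
    if len(w):print(z,len(w),w.min(0).round(3),w.max(0).round(3))
E
```

```text
[ 0.56447853 -0.36970107  0.16385981] 23.3 [-0.07 -0.71  0.71] 0.0036497918801703965 [-0.759  0.43   1.321  0.     1.388 -2.323]
120 10 [ 0.552 -0.374  0.12 ] [ 0.566 -0.362  0.126]
128 12 [ 0.55  -0.373  0.128] [ 0.56  -0.363  0.135]
136 9 [ 0.549 -0.374  0.136] [ 0.555 -0.363  0.142]
144 5 [ 0.548 -0.377  0.146] [ 0.553 -0.362  0.15 ]
152 2 [ 0.553 -0.371  0.152] [ 0.554 -0.365  0.155]
184 7 [ 0.571 -0.375  0.186] [ 0.575 -0.358  0.191]
192 17 [ 0.57  -0.38   0.193] [ 0.576 -0.356  0.2  ]
200 14 [ 0.57  -0.382  0.201] [ 0.575 -0.355  0.207]
208 13 [ 0.57  -0.382  0.21 ] [ 0.577 -0.356  0.213]
216 19 [ 0.57  -0.384  0.216] [ 0.576 -0.354  0.224]
224 19 [ 0.572 -0.384  0.225] [ 0.576 -0.352  0.232]
232 15 [ 0.57  -0.38   0.233] [ 0.576 -0.351  0.239]
240 22 [ 0.567 -0.384  0.24 ] [ 0.576 -0.352  0.247]
248 16 [ 0.564 -0.383  0.248] [ 0.577 -0.354  0.251]
272 4 [ 0.592 -0.393  0.278] [ 0.594 -0.34   0.28 ]
280 25 [ 0.589 -0.398  0.28 ] [ 0.597 -0.343  0.288]
288 52 [ 0.579 -0.399  0.288] [ 0.597 -0.341  0.296]
```

View pics/hd.png

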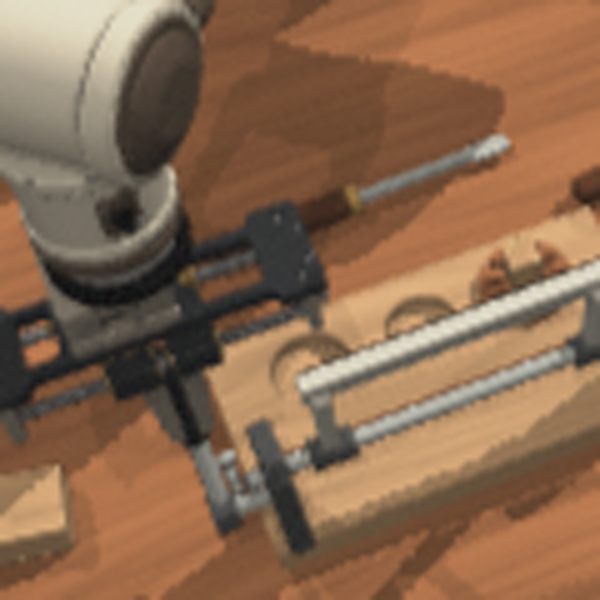

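The finger tips are behind the grip, at about (180,435) in the crop and at a height of 186 mm. Now I push along the arc.

Call:
send_rows(steps=[[-0.07,0,-0.02,0],[-0.11,0,-0.04,0],[-0.15,0,-0.065,0],[-0.185,0,-0.09,0],[-0.216,0,-0.117,0],[-0.245,0,-0.15,0],[-0.27,0,-0.18,0],[-0.27,0,-0.18,0]])

```text
t: 24.35
position: [0.5086, -0.3686, 0.1242]
eef_rot: [[-1.0, 0.007, -0.002], [0.007, 1.0, 0.002], [0.002, 0.002, -1.0]]
wrist_force: [-0.2, -0.1, 0.7]
opening: 0.002
finger_force: 0.0
```

```bash
cat > hand.py <<'E'
from h import *
s=bot.state();p=s['position'];print(p,s['t'],s['wrist_force'].round(2))
im,d,c=get('scene');P=pts(d,c)
q=P[150:290,170:320].reshape(-1,3)
t=q[(q[:,1]<-.36)&(q[:,1]>-.375)&(q[:,2]>.06)&(q[:,2]<p[2]+.018)&(q[:,0]<.6)&(q[:,0]>.43)]
b=np.round(t[np.argsort(t[:,0])][::max(1,len(t)//25)],3);print(b[:,[0,2]].tolist())
t=q[(q[:,1]>-.29)&(q[:,1]<-.11)&(q[:,2]>.075)&(q[:,2]<.21)&(q[:,0]<.6)];print('bar',len(t),t.mean(0).round(3),t.min(0).round(3),t.max(0).round(3))
E
python3 hand.py
```

```text
[ 0.50859074 -0.36859645  0.12420758] 24.35 [-0.24 -0.14  0.71]
[[0.511, 0.137], [0.514, 0.14], [0.517, 0.136], [0.52, 0.13], [0.522, 0.134], [0.523, 0.122], [0.525, 0.123], [0.528, 0.134], [0.53, 0.118], [0.534, 0.122], [0.536, 0.117], [0.54, 0.115], [0.544, 0.115], [0.547, 0.109], [0.55, 0.111], [0.554, 0.11], [0.557, 0.111], [0.56, 0.106], [0.564, 0.103], [0.57, 0.105], [0.571, 0.103], [0.575, 0.103], [0.578, 0.102], [0.58, 0.103], [0.581, 0.092], [0.583, 0.093]]
bar 769 [ 0.491 -0.194  0.097] [ 0.437 -0.29   0.075] [ 0.562 -0.11   0.115]
```

Call:
send_rows(steps=[[-0.024,0,-0.035,0],[-0.044,0,-0.07,0],[-0.06,0,-0.11,0],[-0.075,0,-0.15,0],[-0.085,0,-0.19,0],[-0.09,0,-0.23,0],[-0.095,0,-0.26,0],[-0.095,0,-0.27,0]])

```text
t: 25.4
position: [0.4915, -0.3695, 0.0767]
eef_rot: [[-1.0, 0.006, 0.001], [0.006, 1.0, -0.0], [-0.001, -0.0, -1.0]]
wrist_force: [-9.7, 12.7, 36.5]
opening: 0.007
finger_force: 19.0
```

```bash
python3 hand.py
```

```text
[ 0.49154102 -0.36948819  0.07669622] 25.4 [-9.66 12.71 36.47]
[[0.515, 0.093], [0.516, 0.087], [0.517, 0.092], [0.519, 0.095], [0.52, 0.094], [0.522, 0.095], [0.522, 0.093], [0.523, 0.094], [0.525, 0.094], [0.527, 0.094], [0.534, 0.094], [0.536, 0.094], [0.54, 0.093], [0.542, 0.094], [0.55, 0.094], [0.568, 0.066], [0.57, 0.078], [0.582, 0.09]]
bar 666 [ 0.495 -0.197  0.084] [ 0.436 -0.29   0.075] [ 0.564 -0.11   0.209]
```

It took 36 N against the stop. I'll back off upward and check the handle angle and the roundel.

Call:
send_rows(steps=[[0,0,0.05,0],[0,0,0.2,0],[0,0,0.5,0],[-0.2,0,0.8,0],[-0.4,0,0.8,0],[-0.6,0,0.8,0],[-0.6,0,0.8,0]])

```text
t: 26.32
position: [0.3684, -0.3692, 0.2307]
eef_rot: [[-1.0, 0.009, -0.001], [0.009, 1.0, 0.001], [0.002, 0.001, -1.0]]
wrist_force: [0.4, -0.2, -0.7]
opening: 0.003
finger_force: 0.0
```

```bash
python3 - <<'E'
from h import *
s=bot.state();print(s['position'],s['t'],s['wrist_force'].round(2))
for n in('scene','top'):
    im,d,c=get(n);q=pts(d,c)[150:290,170:440].reshape(-1,3)
    t=q[(q[:,1]<-.362)&(q[:,1]>-.376)&(q[:,2]>.06)&(q[:,2]<.13)&(q[:,0]<.52)&(q[:,0]>.44)]
    if len(t)>5:
        k=np.polyfit(t[:,0],t[:,2],1);print(n,len(t),'slope deg',np.degrees(np.arctan(k[0])),'z at .482',np.polyval(k,.482),t.min(0).round(3),t.max(0).round(3))
    b=q[(q[:,1]>-.29)&(q[:,1]<-.11)&(q[:,2]>.06)&(q[:,2]<.12)&(q[:,0]<.475)&(q[:,0]>.42)];print(' bar',len(b),b.mean(0).round(4),b.min(0).round(3),b.max(0).round(3))
    save('end_%s.png'%n,cv2.resize(im[170:270,180:300] if n=='scene' else im[160:250,330:450],None,fx=5,fy=5))
    h=q[(abs(q[:,0]-.45)<.035)&(abs(q[:,1]+.125)<.035)&(q[:,2]>.0275)&(q[:,2]<.037)];print(' head',len(h),h.mean(0) if len(h) else 0)
E
```

```text
[ 0.36837341 -0.36924812  0.23073777] 26.325 [ 0.42 -0.2  -0.74]
scene 81 slope deg 1.535833193726718 z at .482 0.09845857142372191 [ 0.452 -0.376  0.092] [ 0.519 -0.362  0.107]
 bar 433 [ 0.4528 -0.2003  0.0773] [ 0.433 -0.29   0.06 ] [ 0.475 -0.111  0.088]
 head 108 [ 0.46330735 -0.13225719  0.03236385]
top 80 slope deg 3.0987786808703945 z at .482 0.09791387997128076 [ 0.45  -0.375  0.082] [ 0.518 -0.362  0.106]
 bar 408 [ 0.4494 -0.1972  0.0781] [ 0.437 -0.29   0.066] [ 0.472 -0.11   0.093]
 head 138 [ 0.44370981 -0.12201066  0.03182207]
```

The handle lies 3° below level, with the grip's upper surface at 98 mm where the stop position should give 98.7 mm. The bar is level on the stub and the robot is clear, so I hand in.

```bash
python3 -c "
from cell import bot
print(bot.sign_off())"
```

```text
the job is handed in; nothing more can be done
None
```

The left-hand roundel has the 42 mm foot (roundel_a): it went fully home in step 1, the clamp handle is down at its stop with the bar on the stub, and the job is handed in (verdict not shown).

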